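# Lock the mixing pot and bring up the ball on the charging pan

### The arm

A 6-joint arm with a two-finger parallel gripper is mounted at the origin on the work surface. World frame = base frame: x ahead of the robot, y to its left, z up, the work surface at z = 0. Lengths are in mm, angles in rad, forces in N, time in s.
With the tool pointing down it reaches from about 400 to 925 mm from the base axis. Payload 12.5 kg.
Tool frame: the origin (TCP) lies midway between the tips of the shut fingers; the grasp point (between the pads) lies 19 mm behind it (env.pinch_z is the distance from the TCP to the grasp point, in mm); z points along the fingers, y is the line along which they close (so a half turn about z gives the same grasp; the last joint's range is limited). The gripper opens to 95 mm and grips with 3 to 60 N. Pads are 20 mm wide; open, the fingers measure 119 mm over their backs; the gripper's body (75 mm by 180 mm) begins 59 mm behind the grasp point.
Start: joints at [-1.394, 0.491, 1.559, -0, 1.092, -0.106], TCP at [174.426, -600.185, 214.661] pointing down, gripper open.
Joint ranges: [-3.1, 3.1], [-0.84, 2.19], [0.05, 2.79], [-1.13, 4.28], [0.06, 2.93], [-2.69, 2.69]. Speed limits (rad/s): [2.22, 2.22, 2.79, 3.14, 3.14, 3.14].

### API

Orientations are given as [roll, pitch, yaw] about the fixed x, y, z axes, in that order (R = Rz(yaw) Ry(pitch) Rx(roll)).
In Python, from cell import readout, eyes, job_done, env gives the robot as it stands.
- The arm moves only by the shell command python3 -m jog 'ROWS'. ROWS is a JSON object of lists of equal length, an entry for each row: "dp": the shift along the tool's x, y, z in mm, a list of three; "twist": the turn about the tool's z in degrees; "claw": the closure, from -1 (fully open) to 1 (shut). A call has 1 to 8 rows; each row is the pose to reach, as a shift and turn from the pose commanded when the call began, along the tool's axes at that moment; what a row does not reach only later rows make up. A row lasts 1/12 s, in which the tool goes at most 41.7 mm and 7.16 degrees, less where a joint would pass 70% of its speed; a pose out of reach is approached as far as the arm can. A call with a gripper value outside its range is refused whole. The fingers move at their own pace and stop on an object; the grip force is fixed at half the most. Time passes only in rows, so rows that repeat a pose let the fingers close. It gives the time, the measured TCP pose, the force and the opening at its end, in the units of the state.
- readout.state(): the state, without advancing time (a new reading comes with each control period).
- eyes.read_camera(name): name is "scene" or "side" or "wrist"; returns the picture (384x512x3 uint8, red, green, blue); there is no depth.
- eyes.camera_model(name): a dict with "intrinsics" (3x3 intrinsics, pixels), "R" (3x3) and "t" (3): a world point X has camera coordinates R X + t. Camera axes: x right, y down, z forward; pixel columns grow to the right and rows downward; lengths in mm; the calibration is good to about 2 mm. A picture is of the moment at which its call begins: read the wrist's pose just before it. camera_model takes no time and is no camera call; for the wrist camera it gives the pose at the moment of the call.
- job_done(): hands the job in, once; it reports no verdict.
The state is a dict: "t": time; "joints": joint angles; "qvel": joint speeds; "tau": joint torques, N m; "eef_pos": TCP position; "tcp_rot": TCP orientation; "ft_force": force on the tool from outside, world axes, zero at the start; "moment": the same for the moment, N m; "opening": opening from 0.0 (shut) to 1.0 (fully open).
Only numpy, scipy, OpenCV 4.12 (cv2) and the standard library are available. Lean on these libraries where they do the work, as an engineer would, in place of code of your own. Each camera call takes 0.05 s, during which the arm holds its last target. There are 200 camera calls.

### The job

Get the ink shaker ready for its mixing ball: first turn the closing ring round the pot clockwise, all the way to its locked mark, so that its pegs stand clear of the front. Then pick up the charging pan by its handle and, keeping it level with the loose steel ball in the middle of the dish, give it a quarter turn and bring it in squarely from the front of the shaker (handle on the control panel's side) until the end of its pouring lip is over the middle of the pot, a few centimetres above the ring. Do not tip it or let go: finish holding the pan there, still and level and touching nothing else, with everything else on the bench left where it was.

Things in the scene. Friction and masses are not known exactly. Their poses are not given: they have to be found in the camera images.
- shaker: bench shaker, fixed: grey housing 200 mm (x) by 190 mm (y) by 55 mm high, black control panel on its front face (its -x side), on top a steel holder with a white plastic mixing pot standing upright in it. Origin under its centre at bench level, below the pot's axis; x points from front to back, y to its left, z up. Highest parts: the peg tops, 190 mm above the bench.
- pot_mouth (a point): centre of the pot's open mouth, level with the top of the closing ring, 144 mm above the bench, on the pot's upright axis (which is also the ring's turning axis); opening 80 mm wide. Axes as the shaker's.
- ring (a joint): turn of the aluminium closing ring (125 mm across) about the pot's upright axis, rad: 0 open, grows clockwise seen from above, 1.047 is the locked mark, where it meets its stop. It stays where left; turning takes 1.5 to 2 N at a peg. Two opposite ears carry pegs: locked, they touch thin stop posts and stand straight left and right of the pot (shaker +y, -y); open, 60 degrees anticlockwise of that.
- ring_peg (a point): centre of the peg at the front left when open, at the left (+y) when locked: a round upright steel peg 15 mm thick, standing 46 mm above its ear (ear top 144 mm, this point 167 mm, peg top 190 mm above the bench), 74 mm from the ring's axis. Turns with the ring.
- ring_peg2 (a point): centre of the other, opposite peg, the same in size and height.
- pan_center (a point): top of the floor at the centre of the charging pan, a loose round dished steel pan 116 mm across, 28 mm high, about 0.24 kg; 8 mm above its underside. Its floor slopes up 6 degrees from a flat spot 16 mm wide, 12 degrees near the wall. x points from handle to pouring lip, z up. At the start it stands on the bench, handle to the left (+y, away from the shaker), lip towards the shaker.
- pan_lip (a point): end of the open pouring lip, a spout 30 mm wide in the pan's wall opposite to the handle: on the spout's floor, 74 mm from the pan's centre along x, 16 mm above the pan's underside.
- pan_grip (a point): where to grip the handle, 95 mm from the pan's centre on the side opposite to the lip (pan x = -95 mm), half-way up, 40 mm above the pan's underside. The black grip is a bar along the pan's x, 16 mm wide, 24 mm high (28 to 52 mm above the underside), 80 mm long (72 to 152 mm from the pan's centre), level.
- ball_center (a point): centre of the loose steel mixing ball, 22 mm across, 44 g, resting in the middle of the dish; it rolls freely.
- tub_a: closed ink tub, 82 mm wide, 90 mm high, origin under its centre; leave alone.
- tub_b: closed ink tub with black lid, 90 mm wide, 75 mm high, origin under its centre; leave alone.
- tub_c: closed grey ink tub, 76 mm wide, 82 mm high, origin under its centre; leave alone.
- tape: roll of tape lying flat, 96 mm wide, 24 mm high, origin under its centre; leave alone.
- spare_pot: empty spare pot, 84 mm wide, 72 mm high, origin under its centre; leave alone.
- squeegee: wood and rubber squeegee lying on its side, about 84 by 200 by 22 mm, origin under its middle; leave alone.
- spatula: ink spatula lying flat, 220 mm long, origin under its middle; leave alone.

How it is judged (in metres and radians):
On the way, in this order (a step that is already met when the one before it is completed fails the run):
1. the closing ring is turned to its locked mark, while the pan still stands in its place (value of joint ring above 0.98 rad and distance of pan_center from where it was at the start of the episode below 0.02 m), for 0.2 s.
2. the pan is held up off the bench, level, with the ball in the middle (height (world z) of pan_center above 0.07 m and angle between pan_center's own z axis and vertical below 0.14 rad and horizontal distance between ball_center and pan_center below 0.025 m and contact force between the fingers and pan above 1 N), for 0.2 s.
At the end, for the whole second after the job is handed in: Ring within 0.067 rad of its locked mark; pan in the fingers, still, level to 0.10 rad, clear of the shaker, lip end within 22 mm of the pot axis and 14 to 100 mm above the ring, square to the shaker to 0.22 rad with handle to the front; ball within 20 mm of the dish centre, under 50 mm/s (value of joint ring above 0.98 rad and horizontal distance between pan_lip and pot_mouth below 0.022 m and z of pan_lip in the frame of pot_mouth between 0.014 and 0.1 m and angle between the x axis of pan_center and the x axis of pot_mouth, either way round below 0.22 rad and x of pan_center in the frame of pot_mouth below -0.04 m and angle between pan_center's own z axis and vertical below 0.1 rad and distance between ball_center and pan_center below 0.023 m and linear speed of pan below 0.02 m/s and linear speed of ball below 0.05 m/s and contact force between the fingers and pan above 1 N and contact force between pan and shaker below 0.2 N); the arm keeps its last pose, push and grip.
It fails at once if the ball leaves the middle of the dish (more than 30 mm from its centre) (horizontal distance between ball_center and pan_center above 0.03 m).
It fails at once if the pan is tipped by more than 0.2 rad (angle between pan_center's own z axis and vertical above 0.2 rad).
It fails at once if a thing that was to be left alone is pushed by more than 30 mm or tipped (distance of any of tub_a, tub_b, tub_c, tape, spare_pot, squeegee, spatula from where it was at the start of the episode above 0.03 m or angle between any of tub_a, tub_b, tub_c, spare_pot's own z axis and vertical above 0.4 rad).
It also fails if it takes over 69 s, if anything falls off the work surface, if the arm or the gripper's body presses on something with over 40 N, if the wrist force passes 120 N, or if a joint passes its speed limit or range.

## Working session

There is one attempt and no reset: what is moved stays moved. The work goes in short steps, Python scripts to look and compute and a shell command to move; the robot and the scene stay as the last step left them, time stands still between calls to the robot, and variables do not carry over. Pictures are saved under pics/ and viewed, on a budget of 10 in all, crops included, one or two more only if the job needs it, and the job is handed in when it is done.

```bash
mkdir -p pics; ls; cat > h.py <<'E'
import numpy as np,cv2
from cell import readout,eyes,job_done,env
def snap(n,f):
    m=eyes.camera_model(n); im=eyes.read_camera(n); cv2.imwrite('pics/'+f,im[:,:,::-1]); return im,m
def ray(m,uv):
    K=np.array(m['intrinsics']);R=np.array(m['R']);t=np.array(m['t'])
    return -R.T@t, R.T@np.linalg.inv(K)@np.array([uv[0],uv[1],1.])
def plane(m,uv,z):
    c,d=ray(m,uv); return c+d*(z-c[2])/d[2]
def proj(m,X):
    p=np.array(m['intrinsics'])@(np.array(m['R'])@np.array(X,float)+np.array(m['t'])); return p[:2]/p[2]
E
python3 - <<'E'
from h import *
for n in('scene','side','wrist'):
    im,m=snap(n,n+'0.png'); print(n,[np.round(m[k],3).tolist() for k in('intrinsics','R','t')])
a=cv2.imread('pics/scene0.png');cv2.imwrite('pics/s0x.png',cv2.resize(a,(800,600)))
a=cv2.imread('pics/side0.png');cv2.imwrite('pics/d0x.png',cv2.resize(a,(800,600)))
print(readout.state())
E
```

```text
pics
scene [[[477.704, 0.0, 256.29], [0.0, 477.704, 184.254], [0.0, 0.0, 1.0]], [[-0.523, 0.852, 0.01], [0.533, 0.336, -0.776], [-0.665, -0.4, -0.63]], [337.734, -179.232, 1798.151]]
side [[[409.667, 0.0, 258.756], [0.0, 409.667, 189.417], [0.0, 0.0, 1.0]], [[-0.982, -0.187, -0.008], [-0.139, 0.756, -0.64], [0.126, -0.627, -0.769]], [552.878, 179.345, 1145.9]]
wrist [[[267.077, 0.0, 258.97], [0.0, 267.077, 191.739], [0.0, 0.0, 1.0]], [[0.279, -0.96, -0.001], [-0.93, -0.271, 0.249], [-0.239, -0.069, -0.969]], [-624.925, -28.286, 390.324]]
{'t': 0.15, 'joints': array([-1.39357980e+00,  4.91408243e-01,  1.55930534e+00, -8.34710729e-06,
        1.09170751e+00, -1.05629068e-01]), 'qvel': array([ 9.50792024e-05, -1.75921686e-03, -1.59775189e-03, -1.23886623e-03,
       -1.86162319e-03, -5.54335368e-04]), 'tau': array([ 2.08875499e-03, -6.12894487e+01, -2.58276647e+01,  6.92294561e-02,
        4.73175757e-02, -8.41072142e-05]), 'eef_pos': array([ 174.40181377, -599.98954291,  214.20539346]), 'tcp_rot': array([-3.14076805e+00, -7.99817999e-05,  2.82849408e-01]), 'ft_force': array([-0.22134365, -0.03067252, -0.43844263]), 'moment': array([ 0.0128403 , -0.02875263, -0.03692586]), 'opening': 1.0019330715663033}
```

View pics/s0x.png

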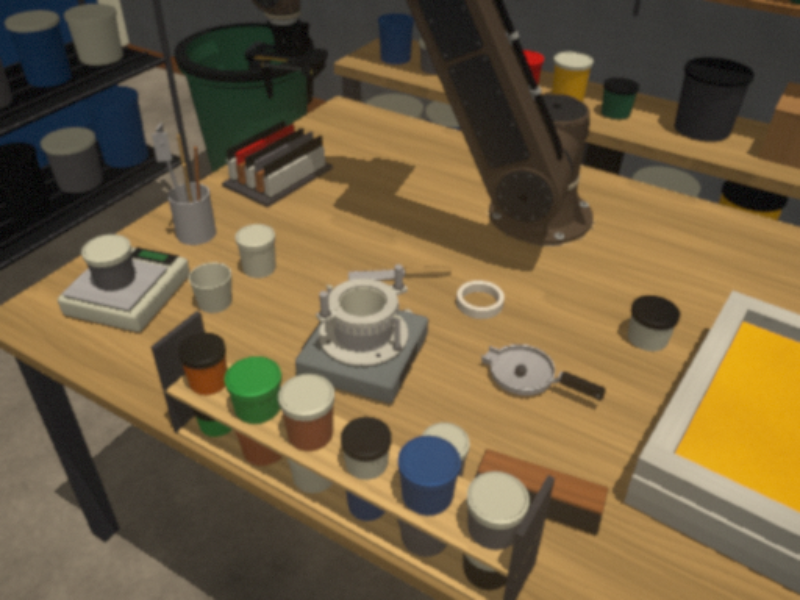

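View pics/d0x.png

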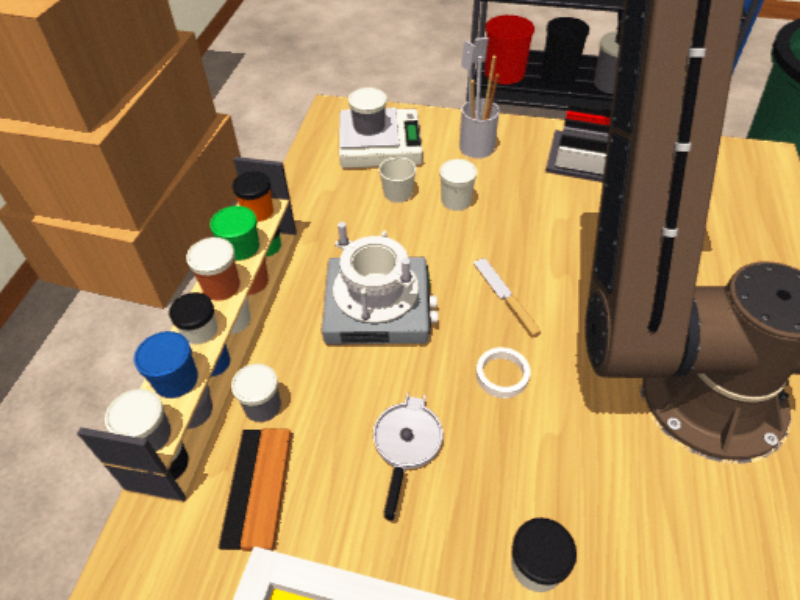

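The scene view (camera at +x) shows the shaker at about (360,340) and the pan at (520,370), handle to the right. In the side view the shaker is at (375,285), with pegs at about (405,270) and (342,232). The pan is at (407,435) with its handle at (395,495), so the front is on the robot's side (-x). Next I'll zoom in on both for triangulation.

```bash
python3 - <<'E'
import cv2,numpy as np
a=cv2.imread('pics/scene0.png');b=cv2.imread('pics/side0.png')
def c(i,x,y,w,h): return cv2.resize(i[y:y+h,x:x+w],(400,300),interpolation=cv2.INTER_CUBIC)
o=np.vstack([np.hstack([c(a,185,160,100,75),c(a,295,205,100,75)]),np.hstack([c(b,195,140,100,75),c(b,210,250,120,90)])])
cv2.imwrite('pics/z0.png',o)
E
```

```text
(no output)
```

View pics/z0.png

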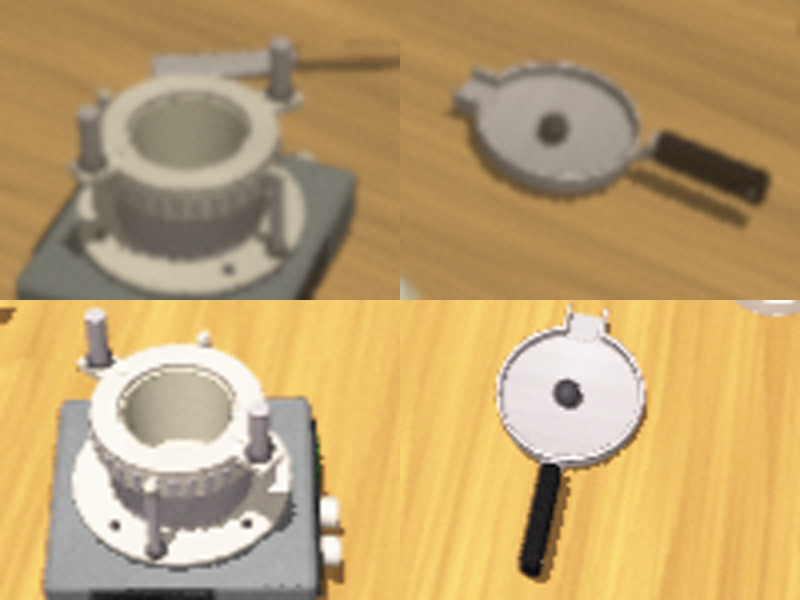

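```bash
cat >> h.py <<'E'
def tri(a,ua,b,ub):
    c1,d1=ray(a,ua);c2,d2=ray(b,ub);s=np.linalg.lstsq(np.c_[d1,-d2],c2-c1,rcond=None)[0]
    p,q=c1+s[0]*d1,c2+s[1]*d2; return (p+q)/2,np.linalg.norm(p-q)
E
python3 - <<'E'
from h import *
S=eyes.camera_model('scene');D=eyes.camera_model('side');np.set_printoptions(precision=1,suppress=True)
for n,u,v,z in[('A',(255.25,170.3),(259.75,166.5),190),('B',(207,187),(219,143.7),190),('ball',(333,237),(260.4,278.2),19),('hn',(360,241),(255.3,299.8),46),('hf',(384.5,252),(249.9,331.6),46)]:
    print(n,tri(S,u,D,v),plane(S,u,z),plane(D,v,z))
# pan silhouette in side by dark mask
im=cv2.imread('pics/side0.png');k=(im.max(2)<70).astype(np.uint8)
n,l,st,ce=cv2.connectedComponentsWithStats(k)
for i in range(1,n):
    if 245<ce[i][0]<270 and 265<ce[i][1]<340 and st[i][4]>20: print(st[i],ce[i]); mk=(l==i)
    else: continue
    ys,xs=np.nonzero(mk);P=np.array([plane(D,(x,y),47) for x,y in zip(xs,ys)])[:,:2];c=P.mean(0);e=np.linalg.svd(P-c,full_matrices=False)[2][0];print(c,e,np.ptp((P-c)@e))
E
```

```text
A (array([569.2, -53.7, 188. ]), np.float64(3.022696547493148)) [572.8 -50.6 190. ] [568.8 -53.9 190. ]
B (array([ 699.9, -122.2,  187.4]), np.float64(0.3379020966880885)) [ 702.5 -120.1  190. ] [ 699.  -119.9  190. ]
ball (array([523.7, 182.3,  13.4]), np.float64(0.7682358996426099)) [529.3 184.5  19. ] [523.1 184.8  19. ]
hn (array([522.8, 258.6,  40. ]), np.float64(4.621975676496011)) [530.  262.4  46. ] [521.9 258.8  46. ]
hf (array([520.3, 332.7,  32.1]), np.float64(2.622970130008871)) [533.4 333.7  46. ] [519.1 339.1  46. ]
[246 299  12  34 209] [251.8 315.4]
[522.3 299.8] [-0.  1.] 84.34843463027393
```

```bash
cat >> h.py <<'E'
def go(x,y,z,yaw):
    s=readout.state();p=s['eef_pos'];w=s['tcp_rot'][2];c,n=np.cos(w),np.sin(w);d=np.array([x,y,z])-p
    tw=(np.degrees(w)-yaw+180)%360-180
    print('dp',[round(float(v),1) for v in(d[0]*c+d[1]*n,d[0]*n-d[1]*c,-d[2])],'twist',round(float(tw),1))
E
python3 - <<'E'
from h import *
S=eyes.camera_model('scene');D=eyes.camera_model('side')
print('post',tri(S,(253.75,205),D,(233,186)))
go(551,-88.5,232,62.6)
E
```

```text
post (array([638.65852097, -16.64501126, 131.59153475]), np.float64(7.267897564592591))
dp [504.4, -386.1, -17.8] twist -46.4
```

```bash
python3 -m jog '{"dp":[[505,-386,-18],[505,-386,-18],[505,-386,-18],[505,-386,-18],[505,-386,-18],[505,-386,-18],[505,-386,-18],[505,-386,-18]],"twist":[-46,-46,-46,-46,-46,-46,-46,-46],"claw":[1,1,1,1,1,1,1,1]}'; python3 -c "
from h import *
go(551,-88.5,232,62.6)"
```

```text
t: 0.82
eef_pos: [372.9, -330.2, 224.1]
tcp_rot: [3.142, 0.0, 1.089]
ft_force: [0.4, -0.9, 0.1]
opening: 0.495
dp [296.7, 45.9, -7.9] twist -0.2
```

```bash
python3 -m jog '{"dp":[[280,44,-7],[280,44,-7],[280,44,-7],[280,44,-7],[280,44,-7],[280,44,-7],[280,44,-7],[280,44,-7]],"twist":[0,0,0,0,0,0,0,0],"claw":[1,1,1,1,1,1,1,1]}'; python3 -m jog '{"dp":[[0,0,0],[0,0,0]],"twist":[0,0],"claw":[1,1]}'; python3 - <<'E'
from h import *
go(551,-88.5,158,62.6)
im,m=snap('wrist','w1.png'); cv2.imwrite('pics/w1x.png',im[:,:,::-1])
for P in([569.5,-53,190],[635.5,-87.5,144],[700,-121,190],[551,-88,158]): print(proj(m,P))
E
```

```text
t: 1.48
eef_pos: [544.2, -100.6, 230.9]
tcp_rot: [3.141, -0.001, 1.09]
ft_force: [-0.5, 0.6, -0.9]
opening: 0.006
t: 1.65
eef_pos: [541.2, -105.0, 230.7]
tcp_rot: [-3.141, 0.0, 1.086]
ft_force: [-1.0, -0.7, -0.6]
opening: 0.003
dp [19.1, 0.9, 72.7] twist -0.4
[259.59633406 136.9198446 ]
[338.57804372 134.2484713 ]
[449.52470322 136.15127986]
[259.45282827 178.64093392]
```

View pics/w1x.png

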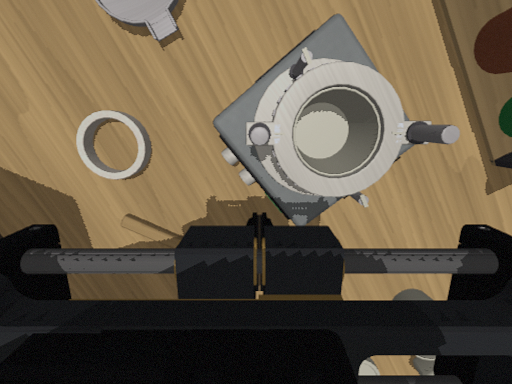

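The wrist view shows peg A at (259,132), peg B at (450,133), and the ring centred at about (338,131). All three are within 5 px of the prediction. The control knobs face the robot at (240,165), and the shut fingers are lined up behind peg A.

```bash
python3 -m jog '{"dp":[[10,1,35],[19,1,73],[19,1,73],[19,1,73]],"twist":[0,0,0,0],"claw":[1,1,1,1]}'; python3 - <<'E'
from h import *
import json
np.set_printoptions(precision=1,suppress=True)
im=cv2.imread('pics/w1.png')
s=readout.state();print(s['eef_pos'],s['tcp_rot'],s['ft_force'])
# camera pose was rigid: rebuild from earlier move not needed; use current model offset by motion
m=eyes.camera_model('wrist');m2=dict(m);C=-np.array(m['R']).T@m['t']+np.array([541.2,-105,230.7])-s['eef_pos'];m2['t']=-np.array(m['R'])@C
A=plane(m2,(259.5,132),190);B=plane(m2,(449.5,133.5),190);print(A,B,(A+B)/2,np.degrees(np.arctan2(*(A-B)[1::-1])))
E
```

```text
t: 2.03
eef_pos: [550.4, -89.3, 157.5]
tcp_rot: [-3.138, 0.001, 1.085]
ft_force: [0.4, -0.5, 0.5]
opening: 0.006
[550.4 -89.3 157.5] [-3.1  0.   1.1] [ 0.4 -0.5  0.5]
[571.1 -49.7 190. ] [ 700.1 -119.1  190. ] [635.6 -84.4 190. ] 151.7297262986531
```

```bash
cat >> h.py <<'E'
def arc(phis,lag=17.5,C=(635.5,-86),r=75):
    for f in phis:
        a=np.radians(f);c,s=np.cos(a),np.sin(a);print(f,end=' ');go(C[0]+r*c-lag*s,C[1]+r*s+lag*c,158,f-90)
E
python3 -c "
from h import *
arc([152,147,142,137,132,127,122])"
```

```text
152 dp [25.3, -1.4, -0.5] twist 0.1
147 dp [32.0, -2.6, -0.5] twist 5.1
142 dp [38.6, -3.2, -0.5] twist 10.1
137 dp [45.4, -3.3, -0.5] twist 15.1
132 dp [52.1, -2.8, -0.5] twist 20.1
127 dp [58.7, -1.7, -0.5] twist 25.1
122 dp [65.2, 0.0, -0.5] twist 30.1
```

```bash
python3 -m jog '{"dp":[[15,-1,0],[25,-1,0],[32,-3,0],[39,-3,0],[45,-3,0],[52,-3,0],[59,-2,0],[65,0,0]],"twist":[0,0,5,10,15,20,25,30],"claw":[1,1,1,1,1,1,1,1]}'; python3 -m jog '{"dp":[[0,0,0]],"twist":[0],"claw":[1]}'; python3 -c "
from h import *
arc([122,117,112,107,102,97,92,89])"
```

```text
t: 2.7
eef_pos: [582.1, -31.5, 160.2]
tcp_rot: [3.14, -0.001, 0.558]
ft_force: [-1.5, -1.2, 1.3]
opening: 0.003
t: 2.78
eef_pos: [582.7, -31.1, 160.1]
tcp_rot: [3.14, -0.002, 0.558]
ft_force: [-0.7, 0.1, 0.7]
opening: 0.005
122 dp [-1.8, -0.4, 2.1] twist -0.0
117 dp [4.8, -1.6, 2.1] twist 5.0
112 dp [11.5, -2.3, 2.1] twist 10.0
107 dp [18.2, -2.4, 2.1] twist 15.0
102 dp [24.9, -1.9, 2.1] twist 20.0
97 dp [31.5, -0.8, 2.1] twist 25.0
92 dp [38.0, 0.9, 2.1] twist 30.0
89 dp [41.9, 2.2, 2.1] twist 33.0
```

```bash
python3 -m jog '{"dp":[[6,-2,0],[13,-2,0],[20,-2,1],[26,-2,2],[33,-1,2],[37,0,2],[37,0,2]],"twist":[5,10,15,20,25,28,30],"claw":[1,1,1,1,1,1,1]}'; python3 -m jog '{"dp":[[2,0,0],[2,0,0]],"twist":[0,0],"claw":[1,1]}'; python3 -c "
from h import *
print(readout.state()['ft_force']);arc([92,89])"
```

```text
t: 3.37
eef_pos: [602.8, -13.9, 157.7]
tcp_rot: [3.139, 0.024, 0.04]
ft_force: [-60.9, -15.7, 36.5]
opening: 0.009
t: 3.53
eef_pos: [602.9, -13.9, 157.7]
tcp_rot: [3.14, 0.027, 0.042]
ft_force: [-71.5, -19.1, 39.5]
opening: 0.004
[-71.51002164 -19.09919854  39.50641187]
92 dp [12.6, -1.7, -0.3] twist 0.4
89 dp [16.5, -2.5, -0.3] twist 3.4
```

Contact came 12 mm before I expected it. I'll back off and look.

```bash
python3 -m jog '{"dp":[[-20,0,0],[-40,0,0],[-60,0,-30],[-60,0,-60]],"twist":[0,0,0,0],"claw":[1,1,1,1]}'; python3 - <<'E'
from h import *
im,m=snap('wrist','w2.png');print(readout.state()['eef_pos'],readout.state()['ft_force'])
b,_=snap('side','d2.png');a,_=snap('scene','s2.png')
def c(i,x,y,w,h): return cv2.resize(i[y:y+h,x:x+w],(400,300),interpolation=cv2.INTER_CUBIC)
o=np.vstack([np.hstack([c(a,185,160,100,75),c(b,195,140,100,75)]),np.hstack([cv2.resize(im,(400,300)),c(im,200,0,200,150)])])
cv2.imwrite('pics/z2.png',o[:,:,::-1])
E
```

```text
t: 3.87
eef_pos: [551.6, -13.9, 217.0]
tcp_rot: [-3.141, 0.004, 0.041]
ft_force: [0.9, 0.2, 0.7]
opening: 0.005
[555.53177808 -14.24776712 223.91641099] [ 1.84738701 -0.67865054  5.84165113]
```

View pics/z2.png

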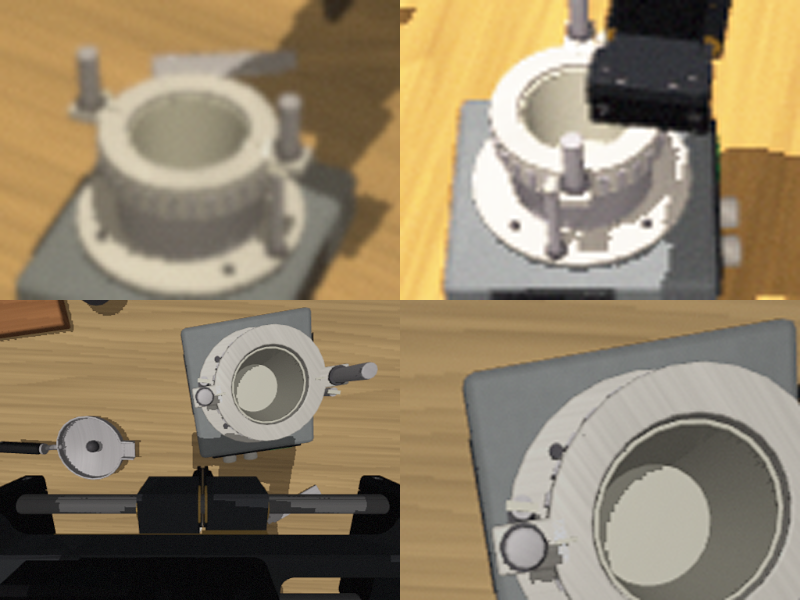

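The ring's left peg, at (523,547) in the wrist crop, stands against its post. In the wrist view the housing looks turned by several degrees, so I'll compute its yaw and the peg-line angle.

```bash
python3 - <<'E'
from h import *
np.set_printoptions(precision=1,suppress=True)
im,m=snap('wrist','w3.png');s=readout.state();print(s['eef_pos'],s['tcp_rot'])
# model for w2 moment (just before, z~217..224): report both
old=cv2.imread('pics/w2.png');print('shift',cv2.phaseCorrelate(np.float32(old[:150,200:400,1]),np.float32(im[:150,200:400,1])))
g=cv2.cvtColor(im,cv2.COLOR_RGB2GRAY)
A=plane(m,(261.5,123.5),190);B=plane(m,(473.6,90.9),190);d=A-B;print(A,B,(A+B)/2,np.hypot(*d[:2]),np.degrees(np.arctan2(d[1],d[0])))
c=[plane(m,u,55) for u in((234,39),(398.5,10),(252,200))];print(c)
for a,b in((0,1),(2,0)): e=c[b]-c[a];print(np.hypot(*e[:2]),np.degrees(np.arctan2(e[1],e[0])))
E
```

```text
[555.4 -14.  217.8] [ 3.1 -0.   0. ]
shift ((-2.0434795577390474, 7.248784737776276), 0.5694933640797933)
[625.7 -13.4 190. ] [ 654.2 -162.5  190. ] [640.  -87.9 190. ] 151.8072278331699 100.82091839765269
[array([717.9,  20.3,  55. ]), array([ 754.4, -161.2,   55. ]), array([529.3,  -6.6,  55. ])]
185.12177255677508 -78.62165834170375
190.4429367228555 8.130640194529086
```

The peg line is at 100.8° and the housing yaw is about 10°, so the ring is locked: peg against post, hard stop felt. It just didn't start at exactly 0. Next, the pan.

```bash
python3 -m jog '{"dp":[[-30,-200,-30],[-30,-200,-30],[-30,-200,-30],[-30,-200,-30],[-30,-200,-30],[-30,-200,-30],[-30,-200,-30],[-30,-200,-30]],"twist":[-50,-50,-50,-50,-50,-50,-50,-50],"claw":[-1,-1,-1,-1,-1,-1,-1,-1]}';python3 -m jog '{"dp":[[0,0,0],[0,0,0],[0,0,0],[0,0,0],[0,0,0],[0,0,0],[0,0,0],[0,0,0]],"twist":[-40,-40,-40,-40,-40,-40,-40,-40],"claw":[-1,-1,-1,-1,-1,-1,-1,-1]}'; python3 - <<'E'
from h import *
np.set_printoptions(precision=1,suppress=True)
im,m=snap('wrist','w4.png');s=readout.state();print(s['eef_pos'],s['tcp_rot'],s['qvel'].max())
k=(im.max(2)<75).astype(np.uint8)
n,l,st,ce=cv2.connectedComponentsWithStats(k)
for i in range(1,n):
    if st[i][4]>60: print(st[i],ce[i],plane(m,ce[i],19),plane(m,ce[i],50))
E
```

```text
t: 4.73
eef_pos: [517.1, 185.8, 245.3]
tcp_rot: [-3.141, 0.001, 0.92]
ft_force: [0.5, -0.9, -0.0]
opening: 0.508
t: 5.4
eef_pos: [517.5, 184.7, 245.6]
tcp_rot: [-3.141, 0.0, 1.604]
ft_force: [1.0, 1.0, 0.2]
opening: 0.989
[517.5 184.8 245.7] [-3.1  0.   1.6] 0.0010844573658965887
[  29    0   86   73 5093] [72.2 32.9] [262.4 362.3  19. ] [282.2 353.9  50. ]
[ 430    0   28  154 3216] [443.1  74.7] [766.6 327.2  19. ] [747.1 321.5  50. ]
[391   9   6 149 700] [393.1  81.1] [699.1 316.7  19. ] [684.8 311.8  50. ]
[501  53  11   9  75] [506.5  57.3] [848.1 351.8  19. ] [822.2 344.1  50. ]
[259  55  15  66 752] [266.1  87.4] [523.4 302.7  19. ] [522.8 298.9  50. ]
[507  87   5  27  88] [509.6 100.7] [867.2 296.4  19. ] [839.8 293.1  50. ]
[489 144  23  49 810] [502.1 168.5] [881.6 200.3  19. ] [853.  204.5  50. ]
[257 165  14  14 129] [263.6 171.4] [524.4 183.9  19. ] [523.7 189.4  50. ]
[ 409  166   48   47 1042] [426.3 184.3] [772.7 172.4  19. ] [752.7 178.8  50. ]
[    0   211   512   173 69866] [253.3 310.2] [515.7 -59.9  19. ] [515.7 -35.4  50. ]
```

View pics/w4.png

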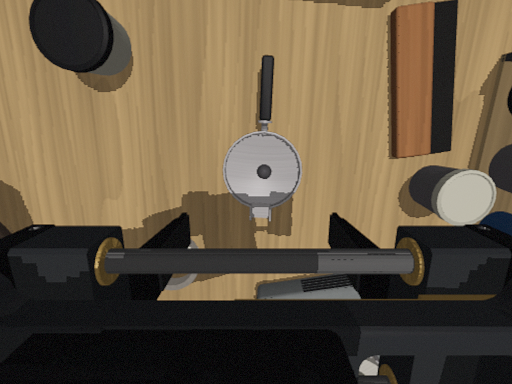

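The wrist view shows the ball centred in the pan at (264,171). The black handle runs from (265,121) to (267,57) and the space around it is free. I'll grasp at about (523.5, 279).

```bash
python3 -c "
from h import *
go(523.4,279,60,90.4);go(523.4,279,21,90.4)"
```

```text
dp [93.9, 9.1, 185.7] twist 1.5
dp [93.9, 9.1, 224.7] twist 1.5
```

```bash
python3 -m jog '{"dp":[[35,3,0],[70,6,20],[94,9,50],[94,9,85],[94,9,120],[94,9,155],[94,9,180],[94,9,195]],"twist":[1.5,1.5,1.5,1.5,1.5,1.5,1.5,1.5],"claw":[-1,-1,-1,-1,-1,-1,-1,-1]}';python3 -m jog '{"dp":[[0,0,15],[0,0,28],[0,0,28],[0,0,28]],"twist":[0,0,0,0],"claw":[-1,-1,-1,-1]}'; python3 -c "
from h import *
go(523.4,279,21,90.4)"
```

```text
t: 6.12
eef_pos: [521.6, 278.9, 47.7]
tcp_rot: [-3.138, 0.002, 1.579]
ft_force: [1.0, -0.3, -1.1]
opening: 1.001
t: 6.45
eef_pos: [522.6, 279.2, 22.6]
tcp_rot: [-3.14, 0.001, 1.581]
ft_force: [0.8, -0.6, 0.6]
opening: 1.003
dp [-0.3, 0.8, 1.6] twist 0.2
```

```bash
python3 -m jog '{"dp":[[0,1,1],[0,1,1],[0,1,1],[0,1,1],[0,1,1],[0,1,1],[0,1,1],[0,1,1]],"twist":[0,0,0,0,0,0,0,0],"claw":[-0.5,0,0.3,0.45,0.52,0.55,0.55,0.55]}';python3 -m jog '{"dp":[[0,0,0],[0,0,0],[0,0,0],[0,0,0],[0,0,0],[0,0,0],[0,0,0],[0,0,0]],"twist":[0,0,0,0,0,0,0,0],"claw":[0.6,0.63,0.66,0.7,0.75,0.8,0.9,1]}';python3 -m jog '{"dp":[[0,0,0],[0,0,0],[0,0,0],[0,0,0]],"twist":[0,0,0,0],"claw":[1,1,1,1]}'; python3 - <<'E'
from h import *
np.set_printoptions(precision=1,suppress=True)
im,m=snap('wrist','w5.png')
im,m=snap('side','d5.png')
k=(im.max(2)<75).astype(np.uint8);n,l,st,ce=cv2.connectedComponentsWithStats(k[255:300,230:290])
for i in range(1,n): print(st[i],ce[i],plane(m,ce[i]+[230,255],19))
E
```

```text
t: 7.12
eef_pos: [523.8, 279.5, 22.1]
tcp_rot: [3.142, 0.0, 1.583]
ft_force: [0.2, -0.4, -0.2]
opening: 0.498
t: 7.78
eef_pos: [523.7, 279.4, 22.0]
tcp_rot: [-3.141, 0.0, 1.583]
ft_force: [-0.7, -1.2, -0.1]
opening: 0.169
t: 8.12
eef_pos: [523.7, 279.4, 22.0]
tcp_rot: [-3.141, 0.0, 1.583]
ft_force: [-1.1, -0.3, 1.2]
opening: 0.167
[59 10  1  1  1] [59. 10.] [454.4 132.   19. ]
[51 15  1  1  1] [51. 15.] [473.3 150.9  19. ]
[18 17  1  1  1] [18. 17.] [559.  172.9  19. ]
[   0   19   60   26 1126] [32.7 33.7] [511.7 213.3  19. ]
[ 0 21  1  5  5] [ 0. 23.] [602.1 198.9  19. ]
[47 22  1  4  4] [47.  23.5] [479.9 177.6  19. ]
[ 6 34  1  1  1] [ 6. 34.] [579.6 226.7  19. ]
```

Gripped with the opening at 15.9 mm, which matches the handle. I'll lift gently, then check that it's level.

```bash
python3 -m jog '{"dp":[[0,0,-1],[0,0,-3],[0,0,-6],[0,0,-10],[0,0,-15],[0,0,-20],[0,0,-25],[0,0,-30]],"twist":[0,0,0,0,0,0,0,0],"claw":[1,1,1,1,1,1,1,1]}';python3 -m jog '{"dp":[[0,0,-6],[0,0,-13],[0,0,-20],[0,0,-27],[0,0,-34],[0,0,-41],[0,0,-48],[0,0,-54]],"twist":[0,0,0,0,0,0,0,0],"claw":[1,1,1,1,1,1,1,1]}';python3 -m jog '{"dp":[[0,0,-5],[0,0,-8],[0,0,-10],[0,0,-10]],"twist":[0,0,0,0],"claw":[1,1,1,1]}'; python3 - <<'E'
from h import *
print(readout.state()['ft_force'],readout.state()['moment'])
b,_=snap('side','d6.png');a,_=snap('scene','s6.png')
def c(i,x,y,w,h): return cv2.resize(i[y:y+h,x:x+w],(400,300),interpolation=cv2.INTER_CUBIC)
cv2.imwrite('pics/z6.png',np.hstack([c(a,280,150,120,90),c(b,200,200,120,90)])[:,:,::-1])
E
```

```text
t: 8.88
eef_pos: [523.9, 279.5, 52.7]
tcp_rot: [3.141, -0.0, 1.583]
ft_force: [-0.5, -0.2, -2.4]
opening: 0.167
t: 9.55
eef_pos: [523.9, 279.5, 106.9]
tcp_rot: [3.141, -0.0, 1.583]
ft_force: [0.6, 0.3, -3.2]
opening: 0.17
t: 9.88
eef_pos: [523.9, 279.5, 116.3]
tcp_rot: [3.141, -0.0, 1.583]
ft_force: [-0.3, -0.4, -3.8]
opening: 0.169
[-0.31549859 -0.41619241 -3.75580832] [ 0.15385812 -0.0855766  -0.03783953]
```

View pics/z6.png

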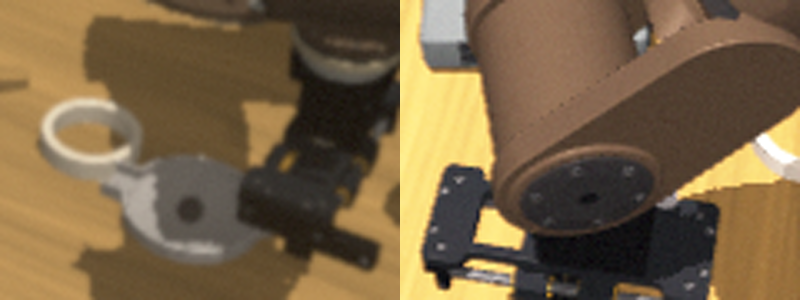

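In the scene crop the ball is at (190,208), mid-dish, and the pan is lifted and looks level. I'll check that numerically.

```bash
python3 - <<'E'
from h import *
m=eyes.camera_model('scene');s=readout.state();h=s['eef_pos'][2]-22
print('ball exp now',proj(m,[524.4,184.2,19+h]),'start exp',proj(m,[524.4,184.2,19]),'start seen 333,237; now seen 337,212.4')
print('handle end exp',proj(m,[523,335,46+h]),'lip exp',proj(m,[524.4,110,16+h]))
E
```

```text
ball exp now [337.48488346 211.58383075] start exp [333.62008199 235.91935925] start seen 333,237; now seen 337,212.4
handle end exp [392.93656636 224.57957658] lip exp [312.94038774 202.84342487]
```

The ball's pixel offset is unchanged from the start, so there's no droop. I'll lift the rest of the way, then turn.

```bash
python3 -m jog '{"dp":[[0,0,-3],[0,0,-9],[0,0,-16],[0,0,-24],[0,0,-32],[0,0,-40],[0,0,-48],[0,0,-56]],"twist":[0,0,0,0,0,0,0,0],"claw":[1,1,1,1,1,1,1,1]}';python3 -m jog '{"dp":[[0,0,-8],[0,0,-16],[0,0,-24],[0,0,-30],[0,0,-34],[0,0,-37],[0,0,-38],[0,0,-38]],"twist":[0,0,0,0,0,0,0,0],"claw":[1,1,1,1,1,1,1,1]}';python3 -m jog '{"dp":[[0,0,0],[0,0,0],[0,0,0],[0,0,0],[0,0,0],[0,0,0],[0,0,0],[0,0,0]],"twist":[-0.2,-0.7,-1.5,-2.6,-4,-5.6,-7.4,-9.4],"claw":[1,1,1,1,1,1,1,1]}';python3 -m jog '{"dp":[[0,0,0],[0,0,0],[0,0,0],[0,0,0],[0,0,0],[0,0,0],[0,0,0],[0,0,0]],"twist":[-2,-4,-6,-8,-10,-12,-14,-16],"claw":[1,1,1,1,1,1,1,1]}';python3 -m jog '{"dp":[[0,0,0],[0,0,0],[0,0,0],[0,0,0],[0,0,0],[0,0,0],[0,0,0],[0,0,0]],"twist":[-2,-4,-6,-8,-10,-12,-14,-16],"claw":[1,1,1,1,1,1,1,1]}'
```

```text
t: 10.65
eef_pos: [523.8, 279.5, 173.1]
tcp_rot: [3.141, -0.0, 1.583]
ft_force: [-0.8, 0.1, -2.9]
opening: 0.162
t: 11.32
eef_pos: [523.8, 279.5, 210.0]
tcp_rot: [-3.142, 0.0, 1.583]
ft_force: [-0.3, -0.1, -3.4]
opening: 0.167
t: 11.98
eef_pos: [523.8, 279.5, 210.0]
tcp_rot: [-3.141, 0.0, 1.75]
ft_force: [0.4, 0.5, -2.7]
opening: 0.169
t: 12.65
eef_pos: [523.7, 279.5, 209.9]
tcp_rot: [-3.141, 0.0, 2.03]
ft_force: [-0.4, -0.4, -3.1]
opening: 0.171
t: 13.32
eef_pos: [523.7, 279.4, 209.9]
tcp_rot: [-3.141, -0.0, 2.309]
ft_force: [1.0, -0.2, -3.6]
opening: 0.163
```

```bash
python3 - <<'E'
from h import *
m=eyes.camera_model('scene');s=readout.state();p=s['eef_pos'];w=s['tcp_rot'][2]-np.radians(180.3);a,_=snap('scene','s7.png')
b=[p[0]+95*np.cos(w),p[1]+95*np.sin(w),19+p[2]-22];u=proj(m,b);print(p,b,u)
x,y=int(u[0]),int(u[1]);c=a[y-15:y+15,x-20:x+20].astype(int).max(2);k=c<c.min()+15;ys,xs=np.nonzero(k);print(xs.mean()+x-20,ys.mean()+y-15,k.sum(),c.min())
E
```

```text
[523.70281558 279.43018708 209.92936606] [np.float64(587.2523581240947), np.float64(208.8153469753142), np.float64(206.9293660649523)] [340.67160732 201.60645104]
339.24 204.0 25 62
```

```bash
python3 -m jog '{"dp":[[0,0,0],[0,0,0],[0,0,0],[0,0,0],[0,0,0],[0,0,0],[0,0,0],[0,0,0]],"twist":[-0.5,-1.5,-3,-5,-7,-9,-11,-13],"claw":[1,1,1,1,1,1,1,1]}';python3 -m jog '{"dp":[[0,0,0],[0,0,0],[0,0,0],[0,0,0],[0,0,0],[0,0,0],[0,0,0],[0,0,0]],"twist":[-2,-4,-6,-8,-10,-12,-14,-16],"claw":[1,1,1,1,1,1,1,1]}';python3 -m jog '{"dp":[[0,0,0],[0,0,0],[0,0,0],[0,0,0],[0,0,0],[0,0,0],[0,0,0],[0,0,0]],"twist":[-2,-4,-6,-8,-10,-12,-14,-16],"claw":[1,1,1,1,1,1,1,1]}';python3 -m jog '{"dp":[[0,0,0],[0,0,0],[0,0,0],[0,0,0],[0,0,0],[0,0,0],[0,0,0],[0,0,0]],"twist":[-2,-4,-6,-8,-9.7,-11,-12,-12.5],"claw":[1,1,1,1,1,1,1,1]}';python3 - <<'E'
from h import *
np.set_printoptions(precision=1,suppress=True)
s=readout.state();p=s['eef_pos'];print(s['joints'],np.degrees(s['tcp_rot'][2]))
go(428,-124,210,190.5)
go(469,-117,210,190.5)
im,m=snap('wrist','w8.png')
E
```

```text
t: 14.03
eef_pos: [523.7, 279.5, 210.0]
tcp_rot: [-3.141, -0.0, 2.535]
ft_force: [0.2, 0.2, -3.2]
opening: 0.168
t: 14.7
eef_pos: [523.7, 279.4, 210.0]
tcp_rot: [-3.141, -0.0, 2.814]
ft_force: [-0.7, 0.0, -2.0]
opening: 0.167
t: 15.37
eef_pos: [523.7, 279.4, 210.0]
tcp_rot: [-3.141, -0.0, 3.093]
ft_force: [-0.5, 1.2, -2.6]
opening: 0.169
t: 16.03
eef_pos: [523.8, 279.4, 210.0]
tcp_rot: [-3.141, -0.0, -2.973]
ft_force: [0.2, 1.1, -3.3]
opening: 0.17
[ 0.4  0.5  1.6 -0.   1.  -1.4] -170.33260960609968
dp [162.2, -381.6, -0.0] twist -0.8
dp [120.6, -381.6, -0.0] twist -0.8
```

View pics/w8.png

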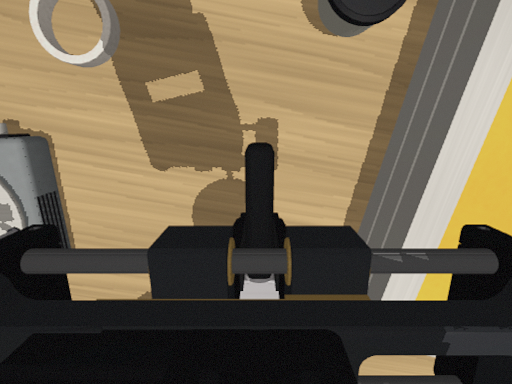

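The wrist view shows the handle straight in the fingers, from (260,145) to (260,275). I'll translate back and right, in front of the shaker.

```bash
python3 -m jog '{"dp":[[1,-1,0],[3,-3,0],[6,-6,0],[10,-10,0],[15,-15,0],[21,-21,0],[28,-28,0],[35,-36,0]],"twist":[0,0,0,0,0,0,0,0],"claw":[1,1,1,1,1,1,1,1]}';python3 -m jog '{"dp":[[7,-8,0],[14,-16,0],[21,-24,0],[28,-32,0],[35,-40,0],[42,-48,0],[49,-56,0],[56,-64,0]],"twist":[0,0,0,0,0,0,0,0],"claw":[1,1,1,1,1,1,1,1]}';python3 -m jog '{"dp":[[7,-8,0],[14,-16,0],[21,-24,0],[28,-32,0],[35,-40,0],[42,-48,0],[49,-56,0],[56,-64,0]],"twist":[0,0,0,0,0,0,0,0],"claw":[1,1,1,1,1,1,1,1]}';python3 -m jog '{"dp":[[5,-8,0],[9,-16,0],[12,-24,0],[14,-31,0],[15,-36,0],[15,-39,0],[15,-41,0],[15,-41,0]],"twist":[0,0,0,0,0,0,0,0],"claw":[1,1,1,1,1,1,1,1]}'; python3 - <<'E'
from h import *
np.set_printoptions(precision=1,suppress=True)
go(428,-124,210,190.5)
m=eyes.camera_model('scene');s=readout.state();p=s['eef_pos'];w=s['tcp_rot'][2]-np.radians(180.3);a,_=snap('scene','s9.png')
for d,z in((95,19),(169,16)):
  b=[p[0]+d*np.cos(w),p[1]+d*np.sin(w),z+p[2]-22];u=proj(m,b);print(p,b,u)
cv2.imwrite('pics/z9.png',cv2.resize(a[100:280,150:390],(720,540))[:,:,::-1])
E
```

```text
t: 16.75
eef_pos: [494.5, 237.3, 210.1]
tcp_rot: [-3.141, -0.0, -2.974]
ft_force: [-0.9, 0.1, -2.6]
opening: 0.163
t: 17.42
eef_pos: [450.2, 164.8, 210.1]
tcp_rot: [-3.141, 0.0, -2.974]
ft_force: [0.1, 0.5, -3.8]
opening: 0.166
t: 18.08
eef_pos: [405.7, 92.4, 210.1]
tcp_rot: [-3.141, 0.0, -2.974]
ft_force: [-0.6, -0.2, -2.4]
opening: 0.164
t: 18.75
eef_pos: [398.5, 50.1, 210.0]
tcp_rot: [-3.141, 0.0, -2.974]
ft_force: [-0.2, 0.5, -1.9]
opening: 0.167
dp [-0.1, -176.6, 0.0] twist -0.9
[398.5  50.1 210. ] [np.float64(492.26146332258935), np.float64(65.40366057873857), np.float64(207.03060318043381)] [306.5 164. ]
[398.5  50.1 210. ] [np.float64(565.2914025785101), np.float64(77.34635593098331), np.float64(204.03060318043381)] [298.  180.3]
```

View pics/z9.png

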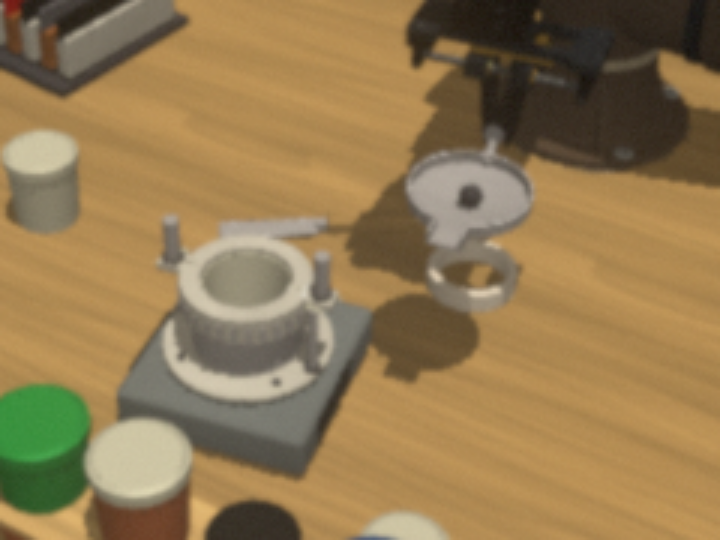

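The ball is at (470,196) in the crop, centred in the pan and within 1.3 px of prediction. The lip end at (443,243) also agrees. The ring pegs stand left and right of the pot. Continuing.

```bash
python3 -m jog '{"dp":[[0,-1,0],[0,-3,0],[0,-6,0],[0,-10,0],[0,-15,0],[0,-21,0],[0,-28,0],[0,-36,0]],"twist":[0,0,0,0,0,0,0,0],"claw":[1,1,1,1,1,1,1,1]}';python3 -m jog '{"dp":[[0,-8,0],[0,-16,0],[0,-24,0],[0,-32,0],[0,-40,0],[0,-48,0],[0,-56,0],[0,-64,0]],"twist":[0,0,0,0,0,0,0,0],"claw":[1,1,1,1,1,1,1,1]}';python3 -m jog '{"dp":[[0,-8,0],[0,-16,0],[0,-24,0],[0,-32,0],[0,-40,0],[0,-47,0],[0,-53,0],[0,-58,0]],"twist":[0,0,0,0,0,0,0,0],"claw":[1,1,1,1,1,1,1,1]}';python3 -m jog '{"dp":[[0,-5,0],[0,-9,0],[0,-12,0],[0,-14.5,0],[0,-16.5,0],[0,-17.5,0],[0,-18,0],[0,-18,0]],"twist":[0,0,0,-0.2,-0.4,-0.6,-0.8,-0.9],"claw":[1,1,1,1,1,1,1,1]}';python3 - <<'E'
from h import *
np.set_printoptions(precision=1,suppress=True)
go(469,-117,210,190.5)
S=eyes.camera_model('scene');D=eyes.camera_model('side');s=readout.state();p=s['eef_pos'];w=s['tcp_rot'][2]-np.radians(180.3)
for d,z in((95,19),(169,16)):
  b=[p[0]+d*np.cos(w),p[1]+d*np.sin(w),z+p[2]-22];print(b,proj(S,b),proj(D,b))
print('pegs at end',plane(S,(257.3,187.3),190),plane(S,(207,175),190),'open: scene A 572.8,-50.6 B 702.5,-120')
a,_=snap('scene','s10.png');b,_=snap('side','d10.png')
cv2.imwrite('pics/z10.png',np.hstack([cv2.resize(i[y:y+150,x:x+100],(400,600)) for i,x,y in((a,180,130),(b,190,110))])[:,:,::-1])
E
```

```text
t: 19.47
eef_pos: [404.4, 14.1, 210.0]
tcp_rot: [-3.141, 0.0, -2.974]
ft_force: [0.2, 0.1, -2.9]
opening: 0.17
t: 20.13
eef_pos: [415.1, -49.1, 210.1]
tcp_rot: [-3.141, 0.0, -2.974]
ft_force: [-0.3, -0.2, -2.4]
opening: 0.164
t: 20.8
eef_pos: [424.7, -106.2, 210.0]
tcp_rot: [-3.141, -0.0, -2.974]
ft_force: [-0.1, -0.7, -3.1]
opening: 0.167
t: 21.47
eef_pos: [427.6, -123.2, 210.1]
tcp_rot: [-3.142, 0.0, -2.958]
ft_force: [0.3, -0.1, -3.1]
opening: 0.166
dp [-41.8, -1.5, 0.1] twist 0.0
[np.float64(521.1085130400535), np.float64(-106.32260293469356), np.float64(207.06788446943622)] [248.2 149.9] [280.4 150.7]
[np.float64(593.9333324065768), np.float64(-93.18693834422666), np.float64(204.06788446943622)] [238.  165.1] [253.4 151.4]
pegs at end [632.8  -7.3 190. ] [ 660.8 -150.4  190. ] open: scene A 572.8,-50.6 B 702.5,-120
```

View pics/z10.png

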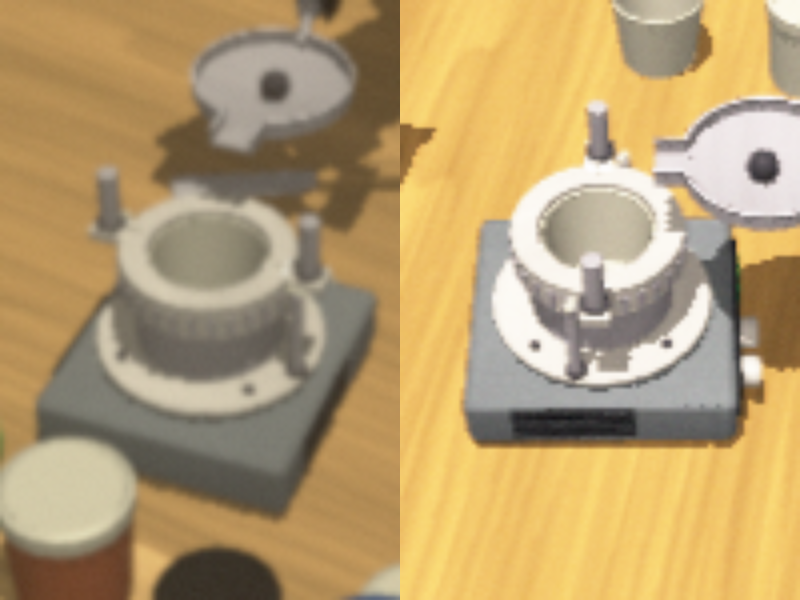

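Scene and side views agree. The ball is mid-dish at (273,85) and (763,167), and the lip points at the pot. The pegs are at (310,220) and (107,172) in the scene, and (593,262) and (597,108) in the side view. I'll compute the ring angle against the housing.

```bash
python3 - <<'E'
from h import *
np.set_printoptions(precision=1,suppress=True)
S=eyes.camera_model('scene');D=eyes.camera_model('side')
ang=lambda d:np.degrees(np.arctan2(d[1],d[0]))
for n,m,a,b in(('side',D,(238.25,175.5),(239.25,137)),('scene',S,(257.5,185),(206.8,173))):
    A,B=plane(m,a,190),plane(m,b,190);print(n,A,B,(A+B)/2,np.hypot(*(A-B)[:2]),ang(A-B))
print('mouth',plane(D,(240,167),144),plane(S,(232,194.5),144))
c=[plane(D,u,55) for u in((210,165.5),(206.8,211.3),(273.75,166.3),(273.75,212.5))];print(c)
print('x edges',ang(c[1]-c[3]),ang(c[0]-c[2]),'y edges-90',ang(c[1]-c[0])-90,ang(c[3]-c[2])-90, np.mean(c,0))
print('lip seen',plane(D,(190+255/4,110+162/4),204),plane(S,(180+232/4,130+142/4),204))
A,_=0,0
E
```

```text
side [618.8 -11.7 190. ] [ 648.4 -157.2  190. ] [633.6 -84.5 190. ] 148.5295056015199 101.50879990341178
scene [624.3 -11.8 190. ] [ 653.9 -156.1  190. ] [639.1 -84.  190. ] 147.3170605944691 101.61567323359655
mouth [632.  -83.9 144. ] [648.2 -78.4 144. ]
[array([ 748.4, -153.3,   55. ]), array([710.2,  22.9,  55. ]), array([ 549.8, -186.1,   55. ]), array([520.1,  -7.8,  55. ])]
x edges 9.160563131195504 9.365756674243327 y edges-90 12.221813834557992 9.444007262307636 [632.1 -81.1  55. ]
lip seen [593.6 -97.  204. ] [595.3 -92.4 204. ]
```

```bash
python3 -m jog '{"dp":[[-1,0,0],[-3,0,0],[-6,0,0],[-10,0.5,0],[-14,0.5,0],[-18,0.5,0],[-22,0.5,0],[-26,1,0]],"twist":[0,0,0,0,0,0,0,0],"claw":[1,1,1,1,1,1,1,1]}';python3 -m jog '{"dp":[[-4,0,0],[-7,0,0],[-10,0.5,0],[-12,0.5,0],[-14,0.5,0],[-15,0.5,0],[-16,0.5,0],[-16,0.5,0]],"twist":[0,0,0,0,0,0,0,0],"claw":[1,1,1,1,1,1,1,1]}';python3 -m jog '{"dp":[[0,0,0],[0,0,0],[0,0,0],[0,0,0],[0,0,0],[0,0,0],[0,0,0],[0,0,0]],"twist":[0,0,0,0,0,0,0,0],"claw":[1,1,1,1,1,1,1,1]}';python3 - <<'E'
from h import *
a,_=snap('scene','s11.png');b,_=snap('side','d11.png')
S=eyes.camera_model('scene');D=eyes.camera_model('side');s=readout.state();p=s['eef_pos'];w=s['tcp_rot'][2]-np.radians(180.3)
for d,z in((95,19),(169,16)):
  q=np.array([p[0]+d*np.cos(w),p[1]+d*np.sin(w),z+p[2]-22]);print(q.round(1),((proj(S,q)-[180,130])*4).round(),((proj(D,q)-[190,110])*4+[400,0]).round())
cv2.imwrite('pics/z11.png',np.hstack([cv2.resize(i[y:y+150,x:x+100],(400,600)) for i,x,y in((a,180,130),(b,190,110))])[:,:,::-1])
E
```

```text
t: 22.23
eef_pos: [453.5, -117.4, 210.0]
tcp_rot: [-3.142, -0.0, -2.958]
ft_force: [-0.1, 0.7, -2.5]
opening: 0.166
t: 22.9
eef_pos: [468.7, -114.1, 210.1]
tcp_rot: [-3.141, 0.0, -2.958]
ft_force: [-0.5, 0.0, -3.0]
opening: 0.168
t: 23.57
eef_pos: [468.6, -114.1, 210.1]
tcp_rot: [-3.142, -0.0, -2.958]
ft_force: [-0.5, 0.2, -2.7]
opening: 0.167
[562.2 -97.2 207.1] [252. 112.] [700. 164.]
[635.  -84.1 204.1] [210. 176.] [592. 167.]
```

View pics/z11.png

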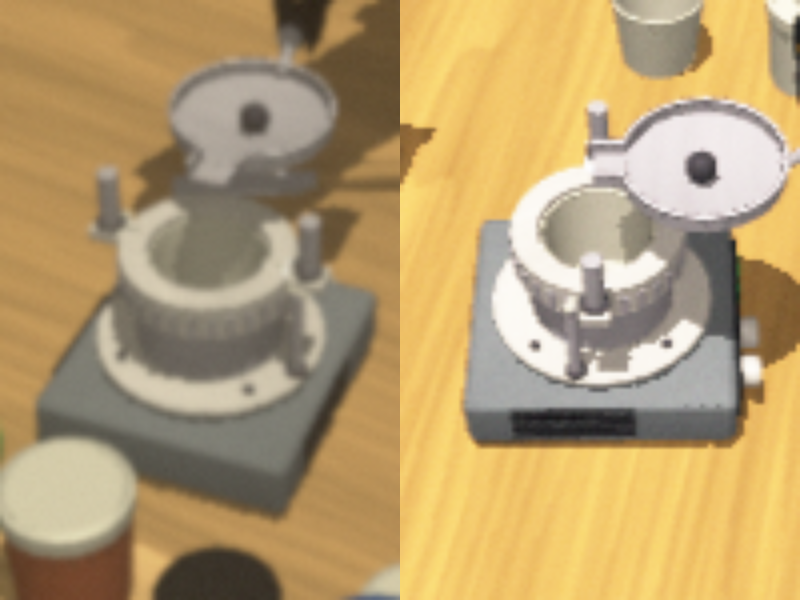

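The lip end is at (635, -84), within about 3 mm of the pot axis and 60 mm above the ring. The ball is centred at (253,118) and (702,167), and nothing is touching.

```bash
python3 -c "
from h import *
print(abs(readout.state()['qvel']).max(),readout.state()['opening']);print(job_done())"
```

```text
0.0012628216917900889 0.16499892714527437
the job is handed in; nothing more can be done
None
```

I locked the ring, then brought the pan in from the front. I handed the job in at about 24 s with the pan held still over the pot; no verdict was reported.

**Ring:** I pushed the left peg clockwise with the shut fingers until it hit a hard stop, at about 71 N on the fingers. The pictures show the peg against its post. The final peg line is at 101–102°, and the housing yaw is about 10° (single edges gave 8–12°). That puts the ring within about 0.03 rad of the locked mark.

The ring turned only about 51°, not 60°. That means it started about 8° past fully open, or my angles are off by a few degrees. Contact also came 12 mm sooner than I first calculated, because I had assumed a smaller housing yaw.

**Pan at hand-in:**

| Check | Result |
|---|---|
| Lip end from pot axis | about 3 mm by the average centre estimate; single-view estimates of the mouth centre scatter up to about 14 mm |
| Lip end above ring | about 60 mm |
| Pan yaw against shaker | 10.2° against about 10° |
| Grip | finger opening about 16 mm, the handle's width |
| Level | no droop seen in either camera view |
| Ball | within 1–2 px of the dish centre in both views |
| Arm motion | joint speeds about 0.001 rad/s |
| Outside contact | wrist carrying only the pan's weight, about 3 N |

The pictures showed nothing else on the bench moved, but I did not re-measure every object.

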